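# Tip the upended tip box and its lid back down

### The arm

A 6-joint arm with a two-finger parallel gripper is mounted at the origin on a cart in front of the work surface, level with it; the furniture and walls round the work are solid. World frame = base frame: x ahead of the robot, y to its left, z up, the work surface at z = 0. Lengths are in m, angles in degrees, forces in N, time in s.
With the tool pointing down it reaches from about 0.3 to 0.75 m from the base axis. Payload 8.5 kg.
Tool frame: the origin (TCP) lies at the very end of the fingers, on their centre line; the grasp point (between the pads) lies 19 mm behind it; z points along the fingers, y is the direction in which the jaws open and shut (so a half turn about z gives the same grasp; the last joint's range is limited). The gripper opens to 85 mm and grips with 20 to 120 N. Pads are 22 mm wide; open, the fingers measure 114 mm over their backs; the gripper's body (76 mm by 85 mm) begins 54 mm behind the grasp point. The pads swing forward as they close: fully open they stand 13 mm farther back than shut.
Start: joints at [62.722, 21.807, 74.336, -0, 83.858, -12.336], TCP at [0.142, 0.531, 0.231] pointing down, gripper open.
Joint ranges: [-178.18, 178.18], [-50.72, 133.34], [12.68, 142.11], [-81.47, 261.47], [9.98, 163.14], [-165.26, 165.26]. Speed limits (degrees/s): [136.94, 136.94, 180, 180, 180, 180].

### API

Orientations are given as a 3x3 rotation matrix whose columns are the frame's x, y, z axes.
In Python, from rig import status, vision, env gives the robot as it stands.
- The arm moves only by the tool send_rows, never from a script. Its argument "targets" is a list of rows, each a list of 7 numbers: the shift along the tool's x, y, z in units of 50 mm (1.0 is 50 mm), then the turn, a rotation vector about the tool's x, y, z in units of 8 degrees (1.0 is 8 degrees), then the finger opening in mm, from 0 to 85.4. A call has 1 to 5 rows; each row is the pose to reach, as a shift and turn from the pose commanded when the call began, along the tool's axes at that moment; what a row does not reach only later rows make up. A row lasts 1/8 s, in which the tool goes at most 62.5 mm and 10.7 degrees, less where a joint would pass 70% of its speed; a pose out of reach is approached as far as the arm can. A call with a gripper value outside its range is refused whole. The fingers move at their own pace and stop on an object; "grip_force" is the grip in N (left out, the last holds). Time passes only in rows, so rows that repeat a pose let the fingers close. It gives the time, the measured TCP pose, the force and the opening at its end, in the units of the state.
- status.observe(): the state, without advancing time (a new reading comes with each control period).
- vision.get_image(name): name is "scene" or "top" or "wrist"; returns (picture, depth): 400x640x3 uint8, red, green, blue; 400x640 float32, m along the optical axis (not along the pixel's ray), 0 where there is no reading.
- vision.camera_model(name): a dict with "camera_matrix" (3x3 intrinsics, pixels), "view" (4x4, takes a point from world to camera coordinates); the wrist camera has in their place "T_tool_cam" (4x4, takes a point from camera to tool coordinates, whose origin is the TCP and whose axes are the flange's). Camera axes: x right, y down, z forward; pixel columns grow to the right and rows downward; lengths in m; the calibration is good to about 2 mm. The wrist camera is an equidistant fisheye: a pixel r from the principal point sees the ray r / f radians off the axis. A picture is of the moment at which its call begins: read the wrist's pose just before it. camera_model takes no time and is no camera call.
- env.close_job(): hands the job in, once; it reports no verdict.
Trained networks look in the newest picture that a camera, given by its name, has taken for a name from the list of things; names that differ only in an ending like _2 or _b are one class to them, and where a whole thing is asked for, a point or a joint stands for the part that bears it (a point fixed in the world has none). Each returns a list of dicts, best first, with "p" (0 to 1); they miss things now and then, are a little off and sometimes report something else, mostly with a low value. They report only what shows in the picture. A call takes as long as a camera call. They do not tell look-alikes from the thing itself.
- vision.masks_of(camera, label): "pixels" (400x640 bool, what is visible of it) and "extent" ([left, top, right, bottom] in pixels, round what is visible of it).
The state is a dict: "time_s": time; "q": joint angles; "qvel": joint speeds; "joint_efforts": joint torques, N m; "position": TCP position; "tool_rot": TCP orientation; "ft_force": force on the tool from outside, world axes, zero at the start; "wrist_torque": the same for the moment, N m; "grip_width": finger opening in m.
Only numpy, scipy, OpenCV 4.12 (cv2) and the standard library are available. Lean on these libraries where they do the work, as an engineer would, in place of code of your own. Each camera call takes 0.05 s, during which the arm holds its last target.

### The job

The closed pipette tip box has been left standing on its short end and the loose lid beside it on its long edge. Without gripping or lifting either, push each one over with the fingertips so that the tip box comes down on its foot, lid side up, and the loose lid lies flat on the table with its open side down; leave each where it comes down. Do not disturb the two vials and the trough standing between them.

Things in the scene. Friction and masses are not known exactly. Their poses are not given: they have to be found in the camera images.
- tip_box_center (a point): Centre of the closed tip box, 86x122x75 mm (x, y, z), 0.12 kg: milky case, green band, flat clear top. z runs from foot to clear top. Starts on a short end, y up, 122 mm tall, leaning 3 deg to its foot, z level, top face roughly to the robot. Pushed near its top edge it tips, lower it slides; it falls towards -z once tilted about 35 deg. Right: z straight up, this point 37.5 mm high. Left or right varies.
- loose_lid_center (a point): Centre of the loose clear lid, an open shell 88x124x34 mm (x, y, z), 2 mm walls, 0.03 kg. z runs from open side to closed flat face. Starts on a long edge, x up, 88 mm tall, z level, closed face roughly away from the robot. Pushed near its top edge it tips, lower it slides; it falls towards -z once tilted about 30 deg. Right: z straight up, this point 17 mm high.
- amber_vial: Bystander: brown vial with black cap, 25 mm across, 54 mm tall, loose; origin at the centre of its underside, z up.
- white_vial: Bystander: clear vial with white cap, 28 mm across, 54 mm tall, loose; origin at the centre of its underside, z up.
- trough: Bystander: open reagent trough, 46 x 92 x 24 mm (x, y, z), loose, nearest the robot, its length roughly pointing ahead; origin at the centre of its underside.
Mind the look-alikes: they are no part of the job. Several things look just like the part that bears tip_box_center: the one meant starts farthest to the robot's right.

How it is judged:
By the outcome, as a careful person would: the job done as asked, in the order asked, and still so for the second after the job is handed in, with the robot touching nothing.
It also fails if it takes over 45 s, if anything falls off the work surface, if the arm or the gripper's body presses on something with over 40 N, if the wrist force passes 120 N, or if a joint passes its speed limit or range.

## Working session

There is one attempt and no reset: what is moved stays moved. The work goes in short steps, Python scripts to look and compute and a tool call to move; the robot and the scene stay as the last step left them, time stands still between calls to the robot, and variables do not carry over. Pictures are saved under pics/ and viewed, and the job is handed in when it is done.

Besides the shell and the picture viewer there is one more tool, called after "Emit:" as name(argument=value, ...) on one line, values as JSON. send_rows: Moves the arm, as the interface text tells. Its arguments: {"type":"object","properties":{"targets":{"type":"array","items":{"type":"array","items":{"type":"number"}}},"grip_force":{"type":"number"}},"required":["targets"]}

```bash
mkdir -p pics; ls; cat > h.py <<'E'
import numpy as np,cv2
from rig import status,vision,env
def save(n,f):
    im,d=vision.get_image(n); cv2.imwrite('pics/'+f+'.png',im[:,:,::-1]); np.save('pics/'+f+'.npy',d); return im,d
def world(n,d):
    m=vision.camera_model(n);K=m['camera_matrix'];K=np.array(K);T=np.linalg.inv(np.array(m['view']))
    v,u=np.mgrid[0:400,0:640]
    P=np.stack([(u-K[0,2])/K[0,0]*d,(v-K[1,2])/K[1,1]*d,d],-1)
    W=P@T[:3,:3].T+T[:3,3]; W[d==0]=np.nan; return W
E
python3 - <<'E'
from h import *
s=status.observe();print(s)
for n in ['scene','top']:
    im,d=save(n,n+'0');W=world(n,d);np.save('pics/W'+n,W)
    for l in ['tip_box_center','loose_lid_center','amber_vial','white_vial','trough']:
        for r in vision.masks_of(n,l):
            w=W[r['pixels']];w=w[~np.isnan(w[:,0])]
            print(n,l,round(r['p'],2),np.round(r['extent']),len(w),np.round(np.percentile(w,[2,50,98],axis=0),3).tolist() if len(w) else '')
E
```

```text
pics
{'time_s': 0.0, 'q': array([ 6.27211221e+01,  2.18403669e+01,  7.43870234e+01,  1.04321307e-04,
        8.38589641e+01, -1.23374834e+01]), 'qvel': array([-0.03492832, -0.05228804, -0.02748411, -0.10056496, -0.04462411,
       -0.07942841]), 'joint_efforts': array([-1.05920640e-05, -4.48459053e+01, -2.31275243e+01, -1.91371960e-04,
        4.83013326e-03, -1.33180933e-05]), 'position': array([0.14167782, 0.53111525, 0.23070427]), 'tool_rot': array([[-9.66189893e-01,  2.57830585e-01, -6.92376973e-04],
       [ 2.57831311e-01,  9.66189020e-01, -1.33872020e-03],
       [ 3.23804016e-04, -1.47197439e-03, -9.99998864e-01]]), 'ft_force': array([-0.47818162, -0.01559527, -0.17265433]), 'wrist_torque': array([ 0.02155755, -0.02189644,  0.00037541]), 'grip_width': 0.08550191590842941}
scene tip_box_center 0.93 [161. 196. 218. 272.] 3658 [[0.259, 0.082, -0.0], [0.294, 0.114, 0.075], [0.359, 0.183, 0.122]]
scene tip_box_center 0.63 [314. 137. 348. 192.] 1403 [[0.736, 0.083, 0.003], [0.756, 0.117, 0.072], [0.82, 0.164, 0.121]]
scene tip_box_center 0.57 [381. 193. 449. 272.] 4046 [[0.509, -0.
[... 1022 characters left out ...]

top tip_box_center 0.77 [380. 180. 427. 220.] 1258 [[0.516, -0.247, 0.015], [0.557, -0.199, 0.118], [0.604, -0.157, 0.125]]
top tip_box_center 0.71 [244. 272. 292. 320.] 1281 [[0.269, 0.089, 0.002], [0.32, 0.136, 0.118], [0.365, 0.188, 0.125]]
top loose_lid_center 0.67 [201. 167. 251. 193.] 945 [[0.586, 0.2, -0.002], [0.609, 0.26, 0.086], [0.639, 0.32, 0.092]]
top amber_vial 0.31 [200. 167. 253. 193.] 919 [[0.586, 0.2, -0.002], [0.609, 0.26, 0.086], [0.638, 0.319, 0.092]]
top trough 0.82 [308. 221. 331. 258.] 512 [[0.421, -0.017, 0.002], [0.461, 0.01, 0.012], [0.499, 0.038, 0.027]]
top trough 0.66 [199. 167. 255. 190.] 854 [[0.587, 0.2, -0.001], [0.609, 0.259, 0.087], [0.637, 0.319, 0.092]]
```

```bash
python3 - <<'E'
import cv2,numpy as np
a=cv2.imread('pics/scene0.png');b=cv2.imread('pics/top0.png')
cv2.imwrite('pics/c1.png',np.vstack([cv2.resize(a[140:300,140:460],(800,400)),cv2.resize(b[80:340,180:440][80:160],(800,246))])[:600])
cv2.imwrite('pics/c2.png',cv2.resize(b[80:330,180:450],(648,600),interpolation=cv2.INTER_CUBIC))
cv2.imwrite('pics/c3.png',cv2.resize(a[150:290,340:500],(685,600),interpolation=cv2.INTER_CUBIC))
W=np.load('pics/Wtop.npy')
m=np.load('pics/Wtop.npy')
def top(x,y,zlo,zhi,r=.09):
    k=(abs(W[...,0]-x)<r)&(abs(W[...,1]-y)<r)&(W[...,2]>zlo)&(W[...,2]<zhi)
    p=W[k]; rect=cv2.minAreaRect(p[:,:2].astype(np.float32)*1000); print(len(p),rect,cv2.boxPoints(rect).tolist(),np.median(p[:,2])); return p
p=top(.557,-.199,.108,.135)
A=np.c_[p[:,:2],np.ones(len(p))];print(np.linalg.lstsq(A,p[:,2],rcond=None)[0])
p=top(.61,.26,.075,.1)
for n in [(.64,-.012),(.545,.005),(.46,.01)]:
    print(n); top(*n,.015,.07,r=.05 if n[0]<.5 else .03)
E
```

```text
965 ((563.5505981445312, -207.11312866210938), (85.6204833984375, 75.45169830322266), 67.17961120605469) [[512.1740112304688, -231.940673828125], [581.7197875976562, -261.2041320800781], [614.9271850585938, -182.28558349609375], [545.3814086914062, -153.02212524414062]] 0.11980715991033808
[-0.0754253   0.02621552  0.16749019]
613 ((611.1930541992188, 261.8132019042969), (34.574676513671875, 124.08168029785156), 12.692936897277832) [[580.6962280273438, 318.5393981933594], [607.9601440429688, 197.4900665283203], [641.6898803710938, 205.08700561523438], [614.4259643554688, 326.1363525390625]] 0.08809598154551224
(0.64, -0.012)
79 ((646.8181762695312, -6.363870620727539), (22.541141510009766, 23.923622131347656), 31.48589515686035) [[630.95947265625, -2.0497026443481445], [643.4544677734375, -22.451019287109375], [662.6768798828125, -10.678038597106934], [650.181884765625, 9.723278045654297]] 0.051928180822299996
(0.545, 0.005)
91 ((553.8590698242188, 12.162248611450195), (25.551166534423828, 26.19381332397461), 36.35531997680664) [[535.8064575195312, 15.136674880981445], [551.3339233398438, -5.958679676055908], [571.9116821289062, 9.187822341918945], [556.3842163085938, 30.28317642211914]] 0.052637312819031834
(0.46, 0.01)
205 ((458.4659423828125, 10.65805435180664), (89.5611572265625, 45.94704055786133), 16.393783569335938) [[409.02197265625, 20.058826446533203], [421.98992919921875, -24.020221710205078], [507.909912109375, 1.2572822570800781], [494.94195556640625, 45.33633041381836]] 0.023154506111689566
```

View pics/scene0.png

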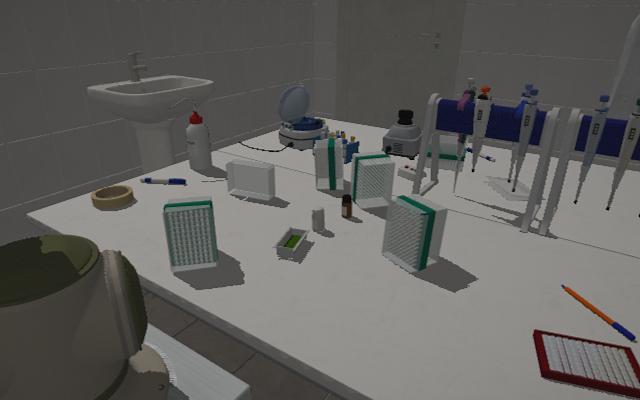

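View pics/c2.png

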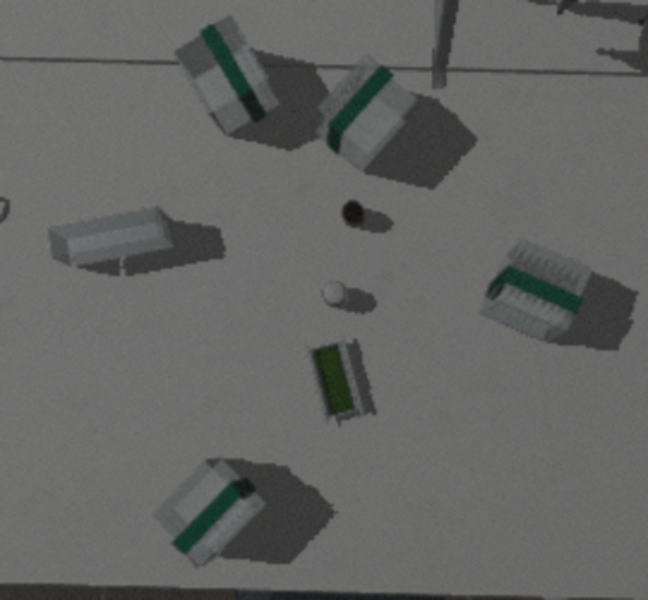

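View pics/c3.png

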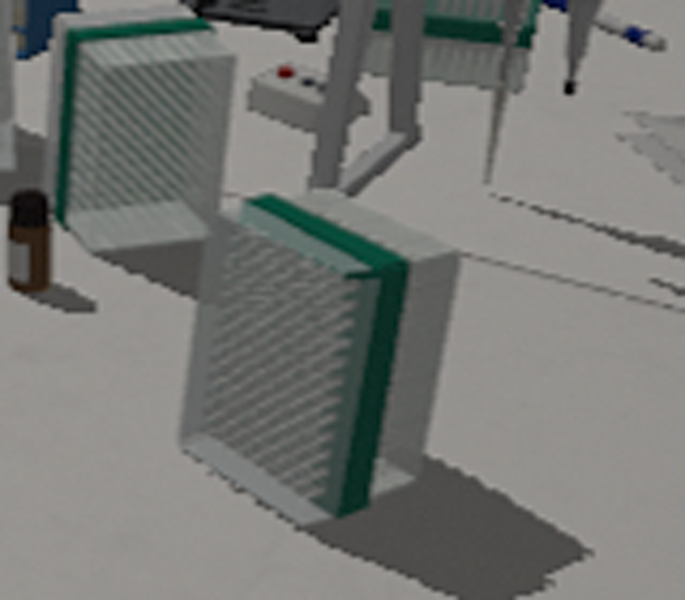

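Four look-alike boxes in the top view: (274,112), (333,128), (268,296) and (404,200). The one meant is (404,200), scene (415,232): its y = -0.21 is the lowest, so it is farthest to the right. The crop confirms it: ribbed clear side toward the robot, foot away. Next I check the landing areas, which way the lid faces, and the offsets.

```bash
cat >> h.py <<'E'
def go(tgt,yaw_x_deg):
    """print shift (50mm units, tool axes) and turn (8deg) to reach TCP tgt with tool x at yaw, pointing down"""
    from scipy.spatial.transform import Rotation as R
    s=status.observe();Rt=s['tool_rot'];a=np.radians(yaw_x_deg)
    x=np.array([np.cos(a),np.sin(a),0]);z=np.array([0,0,-1.]);G=np.c_[x,np.cross(z,x),z]
    print('t',s['time_s'],'pos',s['position'].round(4),'F',s['ft_force'].round(1),'shift',(Rt.T@(np.array(tgt)-s['position'])/.05).round(2),'turn',(R.from_matrix(Rt.T@G).as_rotvec(degrees=True)/8).round(2))
E
python3 - <<'E'
from h import *
W=np.load('pics/Wtop.npy');Ws=np.load('pics/Wscene.npy')
d=np.array([.921,-.388]);n=np.array([.388,.921]);c=np.array([.5635,-.207])
for nm,w in(('top',W),('scene',Ws)):
    q=w[...,:2]-c;a=q@d;b=q@n
    k=(w[...,2]>.01)&(a>.06)&(a<.30)&(abs(b)<.12);p=np.c_[a[k],b[k],w[...,2][k]]
    print(nm,k.sum());
    if k.sum():print(np.percentile(p,[0,5,50,95,100],axis=0).round(3))
# lid interior depth seen from the scene camera
zd=np.array([.9755,.22]);c=np.array([.6112,.2618])
q=Ws[...,:2]-c;a=q@zd;b=q@np.array([-.22,.9755]);k=(abs(a)<.03)&(abs(b)<.055)&(Ws[...,2]>.01)&(Ws[...,2]<.075)
print('lid z-coord hist',np.histogram(a[k],bins=np.arange(-.03,.031,.005)))
q=W[...,:2]-c;a=q@-zd;b=q@np.array([-.22,.9755]);k=(W[...,2]>.01)&(a>.03)&(a<.16)&(abs(b)<.09);print('lid landing',k.sum())
k=(W[...,2]>.01)&(a<-.03)&(a>-.12)&(abs(b)<.09);print('lid behind',k.sum(),W[k][:5])
go([.142,.531,.231],157)
go([.475,-.165,.231],157)
E
python3 -c "
import cv2
a=cv2.imread('pics/scene0.png');cv2.imwrite('pics/c4.png',cv2.resize(a[150:210,210:300],(780,520),interpolation=cv2.INTER_CUBIC))"
```

```text
top 503
[[ 0.261 -0.058  0.01 ]
 [ 0.262 -0.046  0.021]
 [ 0.273  0.1    0.249]
 [ 0.297  0.117  0.296]
 [ 0.3    0.12   0.3  ]]
scene 1143
[[ 0.257 -0.061  0.011]
 [ 0.262 -0.051  0.026]
 [ 0.273  0.087  0.21 ]
 [ 0.299  0.102  0.278]
 [ 0.3    0.12   0.295]]
lid z-coord hist (array([  0,   0,   0,   0,   0,   0,   0,  22, 597,  95,   0,   0]), array([-3.0000000e-02, -2.5000000e-02, -2.0000000e-02, -1.5000000e-02,
       -1.0000000e-02, -5.0000000e-03,  6.9388939e-18,  5.0000000e-03,
        1.0000000e-02,  1.5000000e-02,  2.0000000e-02,  2.5000000e-02,
        3.0000000e-02]))
lid landing 1
lid behind 0 []
t 0.6 pos [0.1418 0.5314 0.2313] F [-0.9 -0.2  0.4] shift [-0.01 -0.01  0.01] turn [-0.   -0.    1.01]
t 0.6 pos [0.1418 0.5314 0.2313] F [-0.9 -0.2  0.4] shift [-1.003e+01 -1.174e+01  1.000e-02] turn [-0.   -0.    1.01]
```

View pics/c4.png

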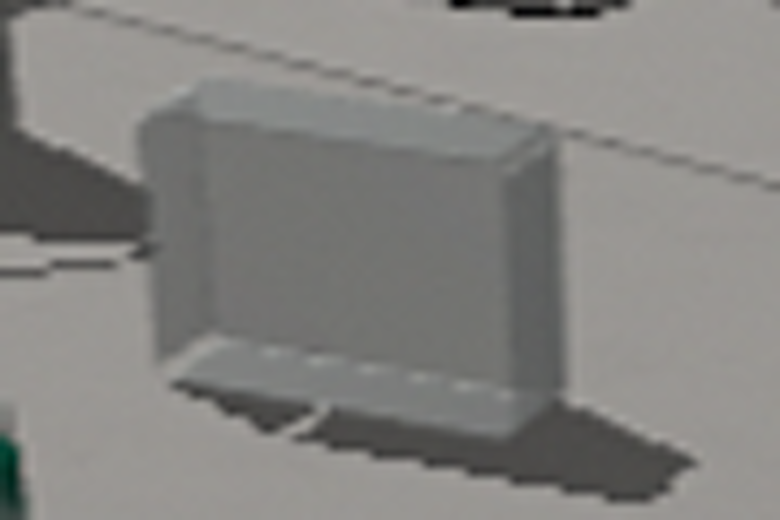

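The lid's open side faces the robot: the camera sees about 14 mm past its mid-plane. Both landing areas are clear. Moving to the staging point in front of the box.

Emit:
send_rows(targets=[[-0.8, -0.94, 0, 0, 0, 0.2, 30], [-1.6, -1.88, 0, 0, 0, 0.4, 30], [-2.4, -2.82, 0, 0, 0, 0.6, 30], [-3.2, -3.76, 0, 0, 0, 0.8, 30], [-4.0, -4.7, 0, 0, 0, 1.0, 30]])

```text
time_s: 1.23
position: [0.2749, 0.2511, 0.2316]
tool_rot: [[-0.921, 0.39, 0.001], [0.39, 0.921, 0.0], [-0.001, 0.001, -1.0]]
ft_force: [1.7, -0.1, 0.8]
grip_width: 0.0299
```

```bash
python3 -c "
from h import *
go([.475,-.165,.231],157.2)"
```

```text
t 1.225 pos [0.2749 0.2511 0.2316] F [ 1.7 -0.1  0.8] shift [-6.93 -6.1   0.01] turn [ 0.01  0.01 -0.02]
```

Emit:
send_rows(targets=[[-0.8, -0.71, 0, 0, 0, 0, 30], [-1.6, -1.42, 0, 0, 0, 0, 30], [-2.4, -2.13, 0, 0, 0, 0, 30], [-3.2, -2.84, 0, 0, 0, 0, 30], [-4.1, -3.6, 0, 0, 0, 0, 30]])

```text
time_s: 1.85
position: [0.3935, 0.0054, 0.2316]
tool_rot: [[-0.921, 0.39, 0.001], [0.39, 0.921, -0.0], [-0.001, 0.0, -1.0]]
ft_force: [0.9, 0.6, 0.1]
grip_width: 0.0298
```

```bash
python3 -c "
from h import *
go([.475,-.165,.231],157.2)
go([.475,-.165,.105],157.2)"
```

```text
t 1.85 pos [0.3935 0.0054 0.2316] F [0.9 0.6 0.1] shift [-2.83 -2.5   0.01] turn [ 0.    0.01 -0.02]
t 1.85 pos [0.3935 0.0054 0.2316] F [0.9 0.6 0.1] shift [-2.83 -2.5   2.53] turn [ 0.    0.01 -0.02]
```

Emit:
send_rows(targets=[[-0.7, -0.65, 0.3, 0, 0, 0, 30], [-1.4, -1.3, 0.8, 0, 0, 0, 30], [-2.1, -1.95, 1.4, 0, 0, 0, 30], [-2.6, -2.4, 2.0, 0, 0, 0, 30], [-2.9, -2.6, 2.5, 0, 0, 0, 30]])

```text
time_s: 2.48
position: [0.4763, -0.1708, 0.1051]
tool_rot: [[-0.92, 0.391, -0.0], [0.391, 0.92, 0.0], [0.0, -0.0, -1.0]]
ft_force: [1.2, -0.1, 0.2]
grip_width: 0.0299
```

```bash
python3 -c "
from h import *
go([.478,-.171,.105],157.2)
go([.519,-.188,.105],157.2)
save('scene','s1')
save('wrist','w1')"
```

```text
t 2.475 pos [ 0.4763 -0.1708  0.1051] F [ 1.2 -0.1  0.2] shift [-0.03  0.01  0.  ] turn [-0.   -0.   -0.03]
t 2.475 pos [ 0.4763 -0.1708  0.1051] F [ 1.2 -0.1  0.2] shift [-0.92  0.02  0.  ] turn [-0.   -0.   -0.03]
```

View pics/s1.png

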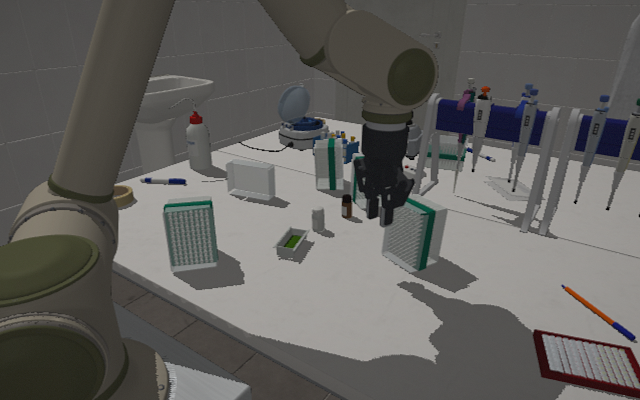

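View pics/w1.png

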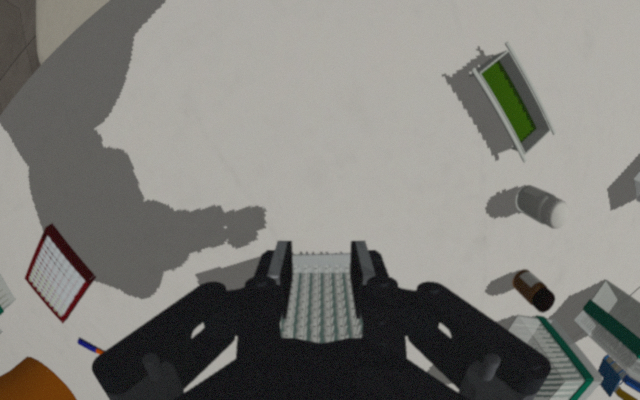

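The fingers are centred on the box's clear face (wrist px 320,290) and short of contact. Pushing slowly.

Emit:
send_rows(targets=[[-0.3, 0, 0, 0, 0, 0, 30], [-0.6, 0, 0, 0, 0, 0, 30], [-0.8, 0, 0, 0, 0, 0, 30], [-1.0, 0, 0, 0, 0, 0, 30], [-1.2, 0, 0, 0, 0, 0, 30]])

```text
time_s: 3.2
position: [0.5315, -0.1924, 0.1067]
tool_rot: [[-0.921, 0.39, -0.0], [0.39, 0.921, 0.0], [0.0, 0.0, -1.0]]
ft_force: [-1.4, -0.5, 1.2]
grip_width: 0.0303
```

```bash
python3 -c "
from h import *
go([.519,-.188,.105],157.2)
save('scene','s2')
import cv2
a=cv2.imread('pics/s2.png');cv2.imwrite('pics/c5.png',cv2.resize(a[150:290,340:500],(685,600)))"
```

```text
t 3.2 pos [ 0.5315 -0.1924  0.1067] F [-1.4 -0.5  1.2] shift [ 0.26 -0.02  0.03] turn [ 0.   -0.   -0.02]
```

View pics/c5.png

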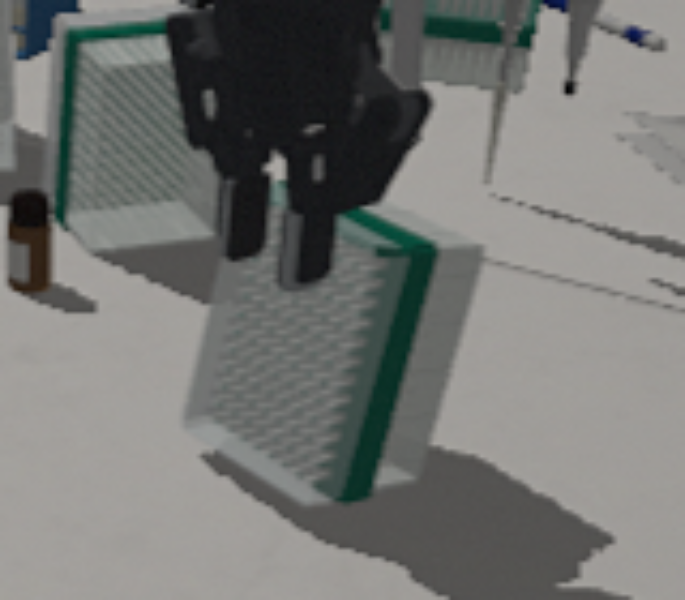

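The box is tipping about its foot edge without sliding. I keep pushing.

Emit:
send_rows(targets=[[-0.2, 0, 0, 0, 0, 0, 30], [-0.4, 0, 0, 0, 0, 0, 30], [-0.6, 0, 0, 0, 0, 0, 30], [-0.75, 0, 0, 0, 0, 0, 30], [-0.9, 0, 0, 0, 0, 0, 30]])

```text
time_s: 3.88
position: [0.5731, -0.2103, 0.1062]
tool_rot: [[-0.921, 0.39, -0.0], [0.39, 0.921, 0.0], [0.0, 0.0, -1.0]]
ft_force: [-0.8, -0.5, 0.7]
grip_width: 0.0298
```

```bash
python3 -c "
from h import *
go([.519,-.188,.105],157.2)
save('scene','s3')
import cv2
a=cv2.imread('pics/s3.png');cv2.imwrite('pics/c6.png',cv2.resize(a[150:290,340:500],(685,600)))"
```

```text
t 3.875 pos [ 0.5731 -0.2103  0.1062] F [-0.8 -0.5  0.7] shift [ 1.17 -0.01  0.02] turn [ 0.   -0.   -0.02]
```

View pics/c6.png

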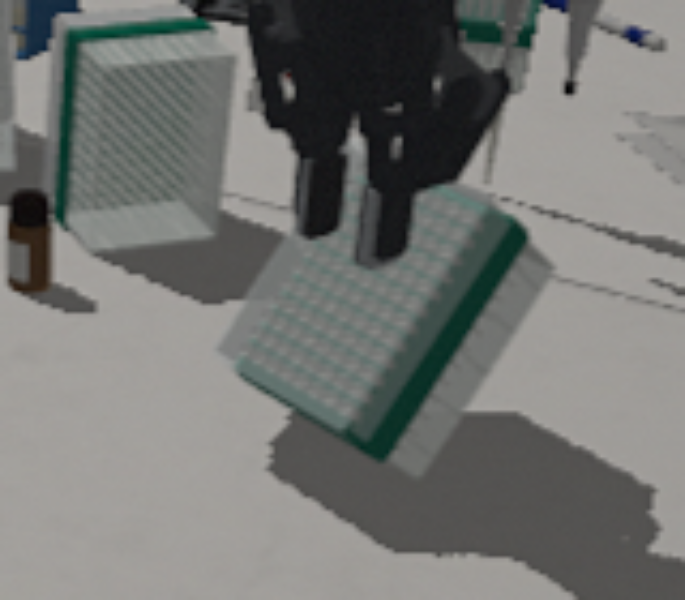

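Emit:
send_rows(targets=[[-0.15, 0, 0, 0, 0, 0, 30], [-0.3, 0, 0, 0, 0, 0, 30], [-0.4, 0, 0, 0, 0, 0, 30], [-0.4, 0, -0.2, 0, 0, 0, 30], [-0.4, 0, -0.6, 0, 0, 0, 30]])

```text
time_s: 4.55
position: [0.5907, -0.2177, 0.1366]
tool_rot: [[-0.921, 0.39, -0.001], [0.39, 0.921, 0.001], [0.001, 0.0, -1.0]]
ft_force: [-0.2, 0.3, 0.4]
grip_width: 0.03
```

```bash
python3 -c "
from h import *
go([.519,-.188,.105],157.2)
save('scene','s4')
import cv2
a=cv2.imread('pics/s4.png');cv2.imwrite('pics/c7.png',cv2.resize(a[150:290,340:500],(685,600)))"
```

```text
t 4.55 pos [ 0.5907 -0.2177  0.1366] F [-0.2  0.3  0.4] shift [ 1.55 -0.01  0.63] turn [ 0.   -0.01 -0.02]
```

View pics/c7.png

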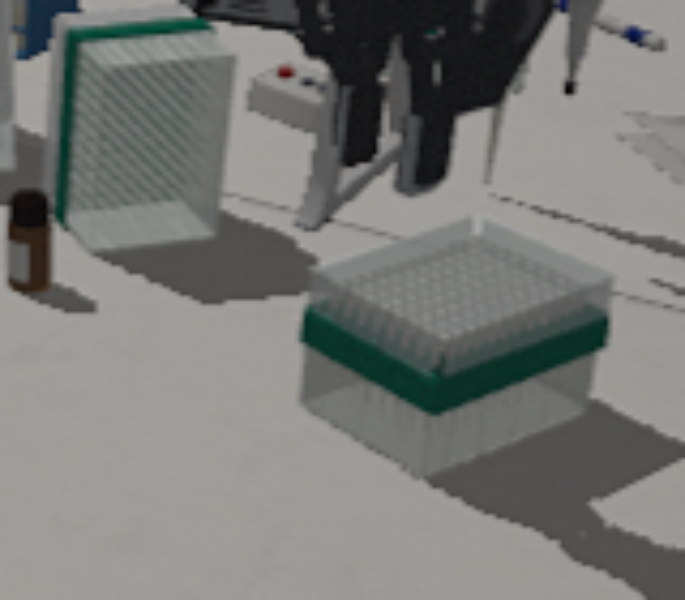

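The box is down on its foot with the clear side up. I rise and travel to the lid's far side.

```bash
python3 -c "
from h import *
print(status.observe()['q'])
go([.664,.2735,.235],192.7)"
```

```text
[-3.09821167e+01  3.38944352e+01  6.89365662e+01 -2.18226482e-03
  7.69208006e+01 -9.80434890e+01]
t 4.6 pos [ 0.5919 -0.2183  0.1401] F [ 0.3 -0.4  3.3] shift [ 2.5   9.62 -1.91] turn [-0.01  0.03 -4.45]
```

Emit:
send_rows(targets=[[0, 0.2, -0.9, 0, 0, 0, 30], [0.2, 0.9, -1.6, 0, 0, -0.6, 30], [0.5, 1.9, -1.9, 0, 0, -1.2, 30], [0.75, 2.9, -1.9, 0, 0, -1.9, 30], [1.0, 3.9, -1.9, 0, 0, -2.6, 30]])

```text
time_s: 5.22
position: [0.621, -0.0172, 0.232]
tool_rot: [[-0.999, 0.034, 0.001], [0.034, 0.999, -0.0], [-0.001, -0.0, -1.0]]
ft_force: [0.7, 0.0, -0.4]
grip_width: 0.0298
```

```bash
python3 -c "
from h import *
go([.664,.2735,.235],192.7)"
```

```text
t 5.225 pos [ 0.621  -0.0172  0.232 ] F [ 0.7  0.  -0.4] shift [-0.66  5.84 -0.06] turn [-0.    0.01 -1.83]
```

Emit:
send_rows(targets=[[-0.13, 1.1, 0, 0, 0, -0.4, 30], [-0.26, 2.2, 0, 0, 0, -0.8, 30], [-0.4, 3.3, 0, 0, 0, -1.2, 30], [-0.53, 4.4, 0, 0, 0, -1.6, 30], [-0.66, 5.4, 0, 0, 0, -1.83, 30]])

```text
time_s: 5.85
position: [0.6639, 0.2518, 0.2317]
tool_rot: [[-0.976, -0.218, 0.0], [-0.218, 0.976, 0.0], [-0.0, -0.0, -1.0]]
ft_force: [0.5, 0.0, 0.5]
grip_width: 0.0297
```

```bash
python3 -c "
from h import *
go([.664,.2735,.235],192.7)
go([.664,.2735,.072],192.7)"
```

```text
t 5.85 pos [0.6639 0.2518 0.2317] F [0.5 0.  0.5] shift [-0.1   0.42 -0.07] turn [-0.    0.   -0.01]
t 5.85 pos [0.6639 0.2518 0.2317] F [0.5 0.  0.5] shift [-0.09  0.42  3.19] turn [-0.    0.   -0.01]
```

Emit:
send_rows(targets=[[-0.2, 0.4, 0.2, 0, 0, 0, 30], [-0.2, 0.42, 1.2, 0, 0, 0, 30], [-0.2, 0.42, 2.0, 0, 0, 0, 30], [-0.2, 0.42, 2.7, 0, 0, 0, 30], [-0.2, 0.42, 3.2, 0, 0, 0, 30]])

```text
time_s: 6.48
position: [0.6688, 0.2712, 0.0691]
tool_rot: [[-0.977, -0.215, -0.002], [-0.215, 0.977, -0.001], [0.002, -0.0, -1.0]]
ft_force: [0.3, -0.7, -0.8]
grip_width: 0.0299
```

```bash
python3 -c "
from h import *
go([.639,.268,.072],192.7)
save('scene','s5');save('wrist','w5')
import cv2
a=cv2.imread('pics/s5.png');cv2.imwrite('pics/c8.png',cv2.resize(a[90:230,190:350],(685,600)))"
```

```text
t 6.475 pos [0.6688 0.2712 0.0691] F [ 0.3 -0.7 -0.8] shift [ 0.6   0.07 -0.06] turn [-0.   -0.02 -0.04]
```

View pics/c8.png

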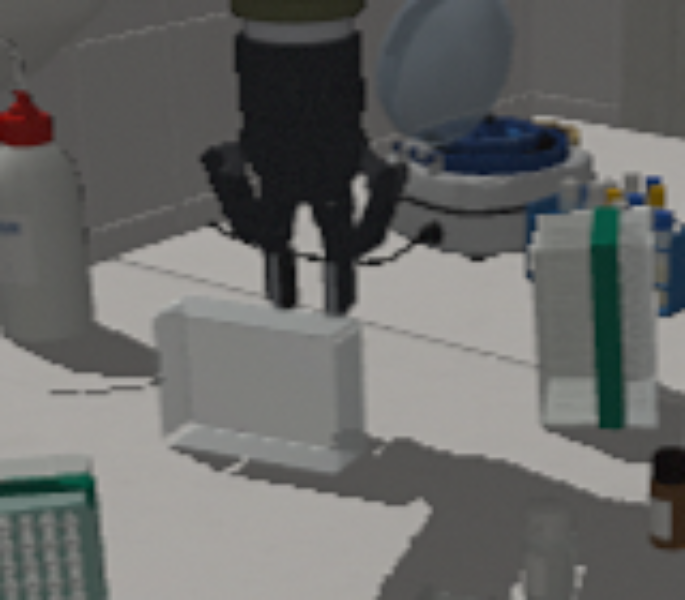

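View pics/w5.png

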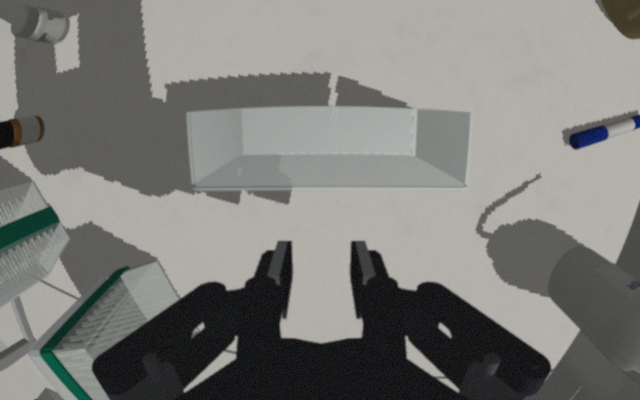

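The fingers are parallel to and centred on the lid's closed face (wrist px 320,185). Pushing.

Emit:
send_rows(targets=[[0.25, 0.05, -0.12, 0, 0, 0, 30], [0.45, 0.05, -0.12, 0, 0, 0, 30], [0.6, 0.05, -0.12, 0, 0, 0, 30], [0.75, 0.05, -0.12, 0, 0, 0, 30], [0.9, 0.05, -0.12, 0, 0, 0, 30]])

```text
time_s: 7.2
position: [0.6244, 0.2649, 0.0773]
tool_rot: [[-0.976, -0.216, 0.0], [-0.216, 0.976, -0.0], [-0.0, -0.0, -1.0]]
ft_force: [0.2, -0.6, 0.1]
grip_width: 0.0302
```

```bash
python3 -c "
from h import *
go([.639,.268,.072],192.7)
save('scene','s6')
import cv2
a=cv2.imread('pics/s6.png');cv2.imwrite('pics/c9.png',cv2.resize(a[90:230,190:350],(685,600)))"
```

```text
t 7.2 pos [0.6244 0.2649 0.0773] F [ 0.2 -0.6  0.1] shift [-0.3  -0.    0.11] turn [-0.    0.   -0.03]
```

View pics/c9.png

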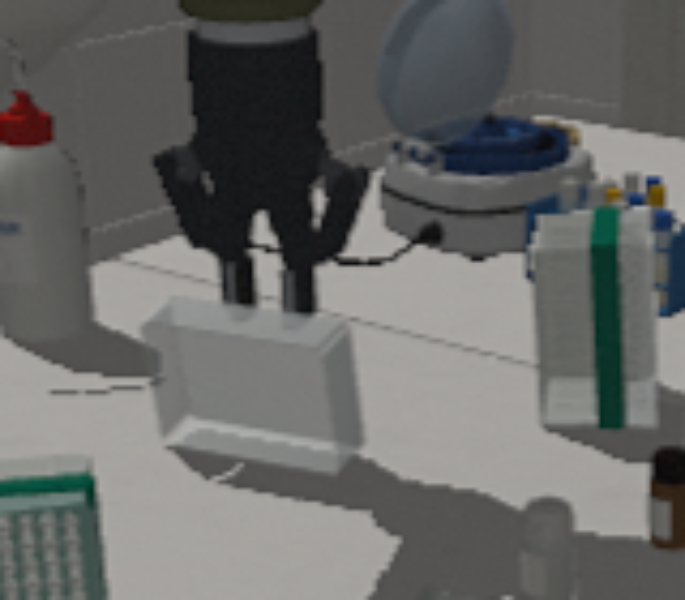

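Tipping, not sliding. Continuing.

Emit:
send_rows(targets=[[0.15, 0, 0, 0, 0, 0, 30], [0.3, 0, 0, 0, 0, 0, 30], [0.45, 0, 0, 0, 0, 0, 30], [0.55, 0, 0, 0, 0, 0, 30], [0.65, 0, 0, 0, 0, 0, 30]])

```text
time_s: 7.88
position: [0.5928, 0.258, 0.0774]
tool_rot: [[-0.976, -0.216, 0.0], [-0.216, 0.976, -0.0], [-0.0, -0.0, -1.0]]
ft_force: [0.4, -0.0, 0.2]
grip_width: 0.0298
```

```bash
python3 -c "
from h import *
go([.639,.268,.072],192.7)
save('scene','s7')
import cv2
a=cv2.imread('pics/s7.png');cv2.imwrite('pics/c10.png',cv2.resize(a[90:230,190:350],(685,600)))"
```

```text
t 7.875 pos [0.5928 0.258  0.0774] F [ 0.4 -0.   0.2] shift [-0.95 -0.01  0.11] turn [-0.    0.   -0.03]
```

View pics/c10.png

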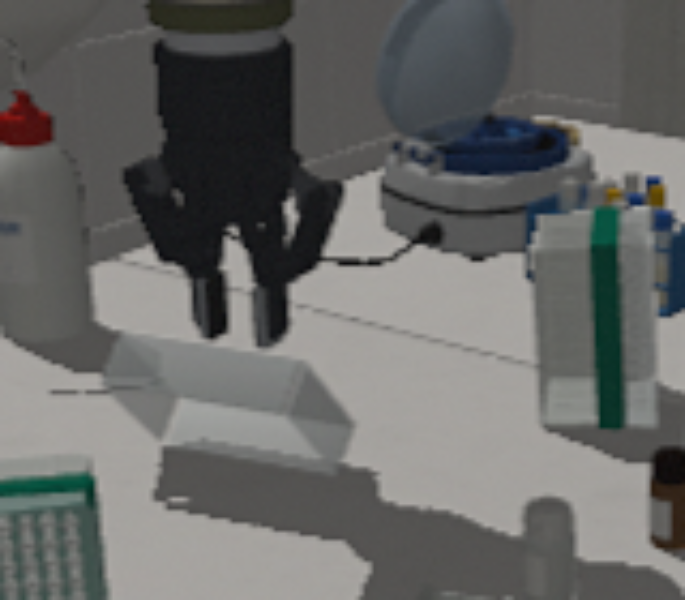

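The lid is past its balance point and falling freely. I retreat upward and let it land.

Emit:
send_rows(targets=[[0, 0, 0, 0, 0, 0, 30], [-0.1, 0, -0.2, 0, 0, 0, 30], [-0.3, 0, -0.8, 0, 0, 0, 30], [-0.5, 0, -1.6, 0, 0, 0, 30], [-0.5, 0, -2.4, 0, 0, 0, 30]])

```text
time_s: 8.55
position: [0.6183, 0.2636, 0.1991]
tool_rot: [[-0.976, -0.216, 0.001], [-0.216, 0.976, 0.0], [-0.001, -0.0, -1.0]]
ft_force: [-0.1, 0.7, -0.5]
grip_width: 0.03
```

Emit:
send_rows(targets=[[0, 0, -0.5, 0, 0, 0, 30], [0, 0, -1.0, 0, 0, 0, 30], [0, 0, -1.0, 0, 0, 0, 30], [0, 0, -1.0, 0, 0, 0, 30], [0, 0, -1.0, 0, 0, 0, 30]])

```text
time_s: 9.18
position: [0.6173, 0.2634, 0.246]
tool_rot: [[-0.976, -0.216, -0.002], [-0.216, 0.976, -0.0], [0.002, -0.0, -1.0]]
ft_force: [0.7, -0.2, -0.1]
grip_width: 0.0296
```

```bash
python3 - <<'E'
from h import *
go([.639,.268,.072],192.7)
im,d=save('scene','s8');Ws=world('scene',d)
im,d=save('top','t8');Wt=world('top',d)
def rect(W,x,y,r,lo,hi):
    k=(abs(W[...,0]-x)<r)&(abs(W[...,1]-y)<r)&(W[...,2]>lo)&(W[...,2]<hi);p=W[k]
    if len(p)<5: print('few',len(p));return
    A=np.c_[p[:,:2],np.ones(len(p))]
    print(len(p),[np.round(v,1) for v in cv2.minAreaRect((p[:,:2]*1000).astype(np.float32))],np.median(p[:,2]).round(4),np.linalg.lstsq(A,p[:,2],rcond=None)[0][:2].round(3))
for W in (Wt,Ws):
    print('box');rect(W,.66,-.245,.09,.065,.085)
    print('lid');rect(W,.55,.25,.1,.026,.045)
    for n in [(.647,-.006,.025),(.554,.012,.025),(.46,.01,.05)]: rect(W,*n,.015,.07)
E
```

```text
t 9.175 pos [0.6173 0.2634 0.246 ] F [ 0.7 -0.2 -0.1] shift [-0.45 -0.    3.48] turn [-0.   -0.02 -0.03]
box
1486 [array([ 647.6, -241.7]), array([ 85.6, 122. ]), np.float64(67.5)] 0.0754 [0.006 0.002]
lid
1234 [array([552.4, 245.9]), array([ 88.1, 119.5]), np.float64(12.7)] 0.0342 [0.001 0.001]
76 [array([645.6,  -5.5]), array([21. , 24.6]), np.float64(0.9)] 0.0514 [0.752 0.283]
91 [array([553.8,  12.1]), array([25.3, 26.1]), np.float64(32.5)] 0.0524 [0.536 0.137]
203 [array([458.5,  10.6]), array([89.6, 45.9]), np.float64(16.4)] 0.0233 [-0.006 -0.009]
box
1354 [array([ 644.9, -244.6]), array([ 87.6, 123.5]), np.float64(68.0)] 0.0737 [0.022 0.015]
lid
852 [array([549.4, 246. ]), array([ 92.8, 126.3]), np.float64(12.6)] 0.0327 [0.015 0.011]
182 [array([641.7, -10. ]), array([23.7, 22.7]), np.float64(89.1)] 0.0357 [0.717 0.653]
229 [array([549.7,   8.6]), array([28.4, 24.4]), np.float64(81.6)] 0.0359 [0.757 0.503]
290 [array([456.7,   8.7]), array([91.9, 46.4]), np.float64(15.7)] 0.0215 [ 0.01  -0.024]
```

View pics/s8.png

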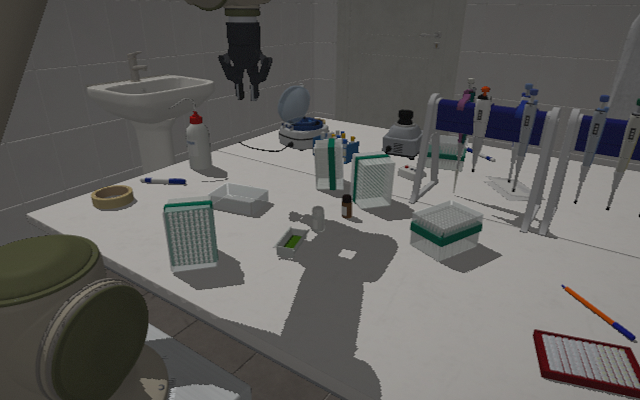

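View pics/t8.png

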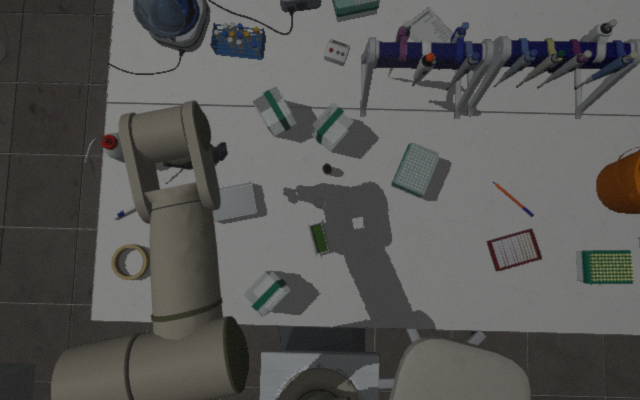

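```bash
python3 -c "
from rig import env
print(env.close_job())"
```

```text
the job is handed in; nothing more can be done
None
```

I pushed the rightmost tip box over first, then the loose lid, with the fingertips near the top edge and no gripping or lifting. I handed the job in at about 9.3 s.

- **Tip box:** it lies on its foot with the clear side up. Its top face measures 86 x 122 mm, level at 75 mm, so its centre is about 37.5 mm high.
- **Loose lid:** it lies flat with the open side down. Its closed face is level at 34 mm, so its centre is about 17 mm high.
- **Bystanders:** the white vial and the trough measured within about 0.1 mm of where they started. The amber vial came out about 1.5 mm off, which is within the measuring error, and the arm never came near it.
- **Robot:** the gripper was clear, 0.246 m above the table, and the forces read after each move were only a few newtons.

The scene camera's final positions differ from the top camera's by 3–6 mm, because it sees part of the side faces. No check failed.

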